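Dim the curing lamp and hold the sprung lid ajar at the pointer

ROBOT

A 6-joint arm with a two-finger parallel gripper is mounted at the origin on the work surface. World frame = base frame: x ahead of the robot, y to its left, z up, the work surface at z = 0. Lengths are in m, angles in rad, forces in N, time in s.
With the tool pointing down it reaches from about 0.375 to 0.975 m from the base axis. Payload 3.8 kg.
Tool frame: the origin (TCP) lies at the very end of the fingers, on their centre line; the grasp point (between the pads) lies 19 mm behind it; z points along the fingers, y is the line along which they close (so a half turn about z gives the same grasp; the last joint's range is limited). The gripper opens to 85 mm and grips with 20 to 120 N. Pads are 22 mm wide; open, the fingers measure 114 mm over their backs; the gripper's body (76 mm by 85 mm) begins 54 mm behind the grasp point. The pads swing forward as they close: fully open they stand 13 mm farther back than shut.
Start: joints at [1.243, 0.264, 1.604, -0, 1.274, -0.037], TCP at [0.194, 0.647, 0.231] pointing down, gripper open.
Joint ranges: [-2.63, 2.63], [-0.94, 2.18], [0.31, 2.57], [-1.31, 4.45], [0, 2.66], [-2.55, 2.55]. Speed limits (rad/s): [2.57, 2.57, 3.14, 3.14, 3.14, 3.14].

INTERFACE

Orientations are given as a unit quaternion [w, x, y, z].
In Python, from workcell import readout, cams, ctrl gives the robot as it stands.
- The arm moves only by the shell command python3 -m inch 'ROWS' [FORCE]. ROWS is JSON, a list that holds one entry, the list of rows, each a list of 5 numbers: the finger opening in mm, from 0 to 85.4, then the shift along the tool's x, y, z in mm, then the turn about the tool's z in degrees. A call has 1 to 12 rows; each row shifts and turns the commanded pose from where the row before left it, along the tool's axes as they then stand; what a row does not reach is not made up. A row lasts 1/12 s, in which the tool goes at most 41.7 mm and 7.16 degrees, less where a joint would pass 70% of its speed; a pose out of reach is approached as far as the arm can. A call is refused whole if a number of a shift passes 41.7 or a number of a turn 7.16, either way. A call with a gripper value outside its range is refused whole. The fingers move at their own pace and stop on an object; FORCE is the grip in N (left out, the last holds). Time passes only in rows, so rows that do not move let the fingers close. It gives the time, the measured TCP pose, the force, the opening and the grip force at its end, in the units of the state.
- readout.sense(): the state, without advancing time (a new reading comes with each control period).
- cams.grab_frame(name): name is "side" or "top"; returns a dict with "color" (400x640x3 uint8, red, green, blue), "fx", "fy", "cx", "cy" (pixels), "R" (3x3) and "t" (3): a world point X has camera coordinates R X + t. Camera axes: x right, y down, z forward; pixel columns grow to the right and rows downward; lengths in m; the calibration is good to about 2 mm. A picture is of the moment at which its call begins. There is no depth.
- ctrl.finish_job(): hands the job in; it is judged then, once.
The state is a dict: "clock": time; "q": joint angles; "dq": joint speeds; "tau": joint torques, N m; "ee_pos": TCP position; "orientation": TCP orientation; "ft_force": force on the tool from outside, world axes, zero at the start; "moment": the same for the moment, N m; "grip_width": finger opening in m; "grip_force": force on a finger pad.
Only numpy, scipy, OpenCV 4.12 (cv2) and the standard library are available. Lean on these libraries where they do the work, as an engineer would, in place of code of your own. Each camera call takes 0.05 s, during which the arm holds its last target. There are 200 camera calls.

TASK

Before a look at the part in the curing box, turn its lamp down: slide the dimmer's red fader along its track until it stands level with the orange clip, and leave it there. Then lift the box's spring-closed lid by its bar handle until the lid lines up with the two orange pointer arms at its sides, without swinging it far past them, and keep holding it still there: the program finishes while the gripper still holds the handle and the lid is at the pointer. The lid stays shut until the lamp is dimmed; leave the clip, the pointer and the other things on the bench where they are.

Things in the scene. Friction and masses are not known exactly. Their poses are not given: they have to be found in the camera images.
- curing_box: grey open-topped curing box, fixed to the bench, 200 x 200 mm, 100 mm tall, with the lid on top; origin at the centre of its underside; x points away from the handle side, towards the hinge side, z up. On each side a thin aluminium arc bulges out to 126 mm from the middle, up to 110 mm above the rim
- lid (a joint): lid angle in rad: 0 shut, grows as the front edge rises, up to 1.3; lid 195 x 200 mm, 10 mm thick, grey frame with a smoked brown window. A spring and its weight pull it shut: about 7 N upward at the handle to start lifting it, about 12 N at 0.7 rad; it falls shut if let go
- lid_hinge (a point): point on the hinge line, at the middle of the lid's width, level with the lid's underside, 95 mm to the +x side of the box centre; the hinge line runs along the box's y axis; turning with the lid
- lid_handle (a point): round aluminium bar handle across the front of the lid, 14 mm thick, 120 mm long along its y axis, carried by two posts 108 mm apart; origin at the middle of the bar, 50 mm above the lid's underside (40 mm above its top face) and 160 mm in front of the hinge line; its axes turn with the lid: x from front edge to hinge, z out of the lid's top. The bar is smooth and may turn in the finger pads
- pointer (a joint): angle of the orange pointer in rad, on the lid's own hinge axis and scale: the lid lines up with it when joint lid has this value. Stiff friction keeps it where it is set; between 0.38 and 0.70
- pointer_tip (a point): free end of the +y pointer arm; two orange arms 190 mm long, 10 x 6 mm, run from the hinge line beside the lid at 112 mm to either side of its middle, centred on the lid's thickness; x along the arm towards the hinge, z square to it, upward. Its tips stand up to 230 mm above the bench, so carry the gripper across above them
- dimmer: black dimmer box, fixed to the bench, 200 x 80 mm, 30 mm tall; origin at the centre of its underside; x along the track, from its near end to its far end; stands either left or right of the curing box
- fader (a joint): position of the fader along the track in m: 0 near end to 0.13 far end, grows along the dimmer's x; about 2 N of friction, stays where it is left
- fader_top (a point): centre of the top of the red fader cap: 22 mm along the track, 20 mm across, 34 mm tall, standing 1 mm above the dimmer's top; axes as the dimmer's; the track lies 12 mm to the -y side of the dimmer's middle
- clip_mark (a point): centre of the top of the orange clip on the dimmer's +y side, 8 mm along the track, 18 mm across, 6 mm tall, 38 mm across from the fader's line; axes as the dimmer's: the fader is level with it when both have the same x along the track. The clip can be pushed along, so do not touch it
- parts_tray: black parts tray, fixed, 200 x 90 mm, 35 mm tall, origin at the centre of its underside; stands on the other side of the curing box from the dimmer
- vase: cream printed vase, 80 mm wide, 100 mm tall; a bystander, loose; origin at its underside
- thread_spool: blue thread spool standing upright, 56 mm wide, 86 mm tall; a bystander, loose; origin at its underside
- disc_stack: stack of black binding discs, 100 mm across, 40 mm tall; a bystander, loose; origin at its underside
- screwdriver: red-handled screwdriver, 200 mm long, lying; a bystander, loose; origin at its underside
- red_pliers: red-handled pliers, about 140 mm long, 11 mm high, lying; a bystander, loose; origin at its underside
- yellow_pliers: yellow-handled pliers, about 140 mm long, 11 mm high, lying; a bystander, loose; origin at its underside
Things that resemble listed ones, but are neither listed nor needed, are in the scene too. What is shaped like the dimmer but turquoise is not meant.

How it is judged:
On the way, in this order (a step that is already met when the one before it is completed fails the run):
1. the fader is slid level with the clip (within 5 mm) and stands still, the lid still shut (x of fader_top in the frame of clip_mark between -0.005 and 0.005 m and velocity of joint fader between -0.01 and 0.01 m/s and value of joint lid below 0.05 rad), for 0.2 s.
2. the gripper holds the lid by its handle at the pointer (angle between the x axis of lid_handle and the x axis of pointer_tip, either way round below 0.07 rad and contact force between the fingers and lid_c0 above 2 N), for 0.3 s.
At the end, for the whole second after the job is handed in: the lid stands within 0.07 rad (4 degrees) of the pointer, still (under 0.06 rad/s), carried by the fingers on its handle (at least 2 N), and the fader is within 6 mm of the clip (all of step 2 and velocity of joint lid between -0.06 and 0.06 rad/s and x of fader_top in the frame of clip_mark between -0.006 and 0.006 m); the arm keeps its last pose, push and grip.
It fails at once if the lid is lifted (over 0.1 rad) while the fader is more than 8 mm from the clip (value of joint lid above 0.1 rad and not (x of fader_top in the frame of clip_mark between -0.008 and 0.008 m)).
It fails at once if the lid is swung far past the pointer (about 0.26 rad or more) (z of lid_handle in the frame of pointer_tip above 0.085 m).
It fails at once if the clip is pushed more than 5 mm (distance of clip_mark from where it was at the start of the episode above 0.005 m).
It fails at once if the pointer is pushed (tip more than 10 mm) (distance of pointer_tip from where it was at the start of the episode above 0.01 m).
It fails at once if a loose bystander is moved more than 30 mm (distance of any of vase, thread_spool, disc_stack, screwdriver, red_pliers, yellow_pliers from where it was at the start of the episode above 0.03 m).
It also fails if it takes over 61 s, if anything falls off the work surface, if the arm or the gripper's body presses on something with over 40 N, if the wrist force passes 120 N, or if a joint passes its speed limit or range.

## Working session

There is one attempt and no reset: what is moved stays moved. The work goes in short steps, Python scripts to look and compute and a shell command to move; the robot and the scene stay as the last step left them, time stands still between calls to the robot, and variables do not carry over. Pictures are saved under pics/ and viewed, at most 10 in all, crops included, and the job is handed in when it is done.

```bash
mkdir -p pics; ls
python3 - <<'E'
from workcell import readout, cams
import cv2,numpy as np,pickle
for n in("top","side"):
    f=cams.grab_frame(n); cv2.imwrite(f"pics/{n}0.png",f["color"][:,:,::-1]); pickle.dump(f,open(n+"0.pkl","wb"))
    print(n,f["fx"],f["cx"],f["cy"],(-np.array(f["R"]).T@f["t"]).round(3),np.array(f["R"]).round(2).tolist())
s=readout.sense();print({k:np.round(v,3).tolist() for k,v in s.items()})
E
```

```text
pics
top 395.96751208087005 321.34984072618863 194.762446883781 [0.387 0.016 1.24 ] [[0.01, -1.0, -0.01], [-0.99, -0.01, -0.1], [0.1, 0.01, -0.99]]
side 377.9695580114704 319.98211849376014 204.75842425374287 [0.44  0.768 0.917] [[-1.0, -0.09, 0.0], [-0.07, 0.74, -0.67], [0.06, -0.67, -0.74]]
{'clock': 0.1, 'q': [1.243, 0.265, 1.605, 0.0, 1.274, -0.037], 'dq': [0.001, -0.004, -0.003, 0.0, -0.0, 0.0], 'tau': [-0.0, -51.671, -36.859, -0.0, 0.006, -0.0], 'ee_pos': [0.193, 0.646, 0.23], 'orientation': [-0.0, 0.145, 0.989, -0.001], 'ft_force': [-0.335, 0.043, -0.523], 'moment': [-0.016, 0.007, -0.029], 'grip_force': 0.0, 'grip_width': 0.085}
```

View pics/top0.png

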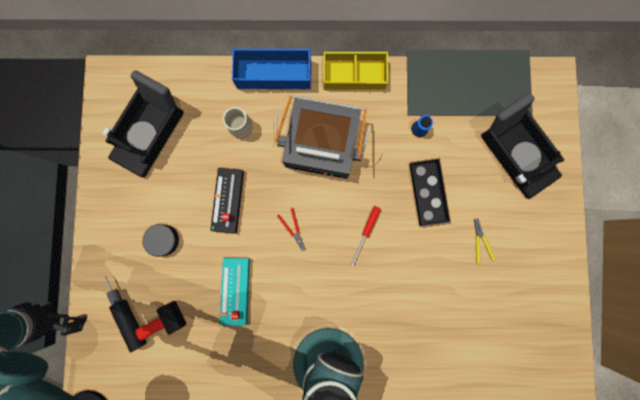

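View pics/side0.png

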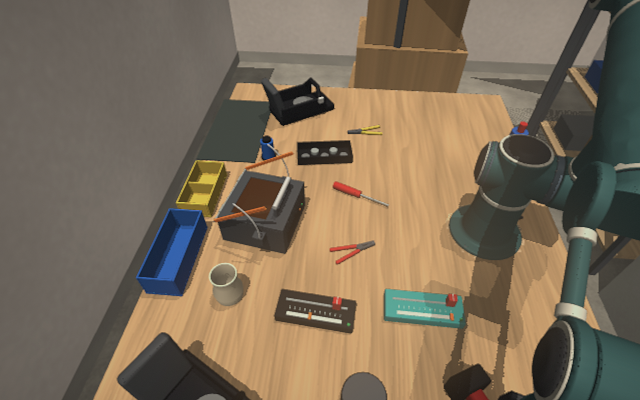

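View crops.

The top view shows the black dimmer at about (227,200) with its red fader near (226,216). The curing box is at (325,137) with its handle at (318,154) and orange arms on both sides. The side view shows the fader at (337,302), the clip near (310,316) and the pointer arms at (240,215) and (270,160).

Run:
```python
import cv2
t=cv2.imread("pics/top0.png");s=cv2.imread("pics/side0.png")
r=lambda im,x,y,w,h,k:cv2.resize(im[y:y+h,x:x+w],None,fx=k,fy=k,interpolation=cv2.INTER_CUBIC)
a=cv2.hconcat([r(t,200,160,50,80,5),r(t,270,90,110,80,5)])
b=cv2.hconcat([r(s,270,280,95,60,4),r(s,205,145,105,60,4)]) 
c=r(s,205,145,105,105,4)
cv2.imwrite("pics/c1.png",a)
d=cv2.copyMakeBorder(r(s,270,280,95,60,4),0,180,0,0,cv2.BORDER_CONSTANT)
cv2.imwrite("pics/c2.png",cv2.hconcat([d,c]))
```

```text
(no output)
```

View pics/c1.png

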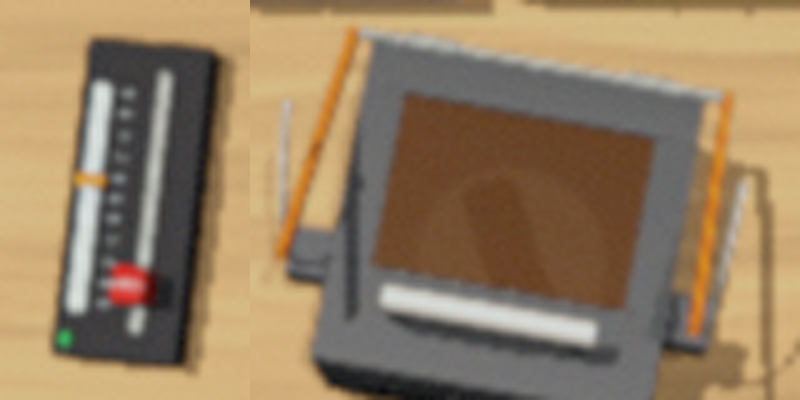

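View pics/c2.png

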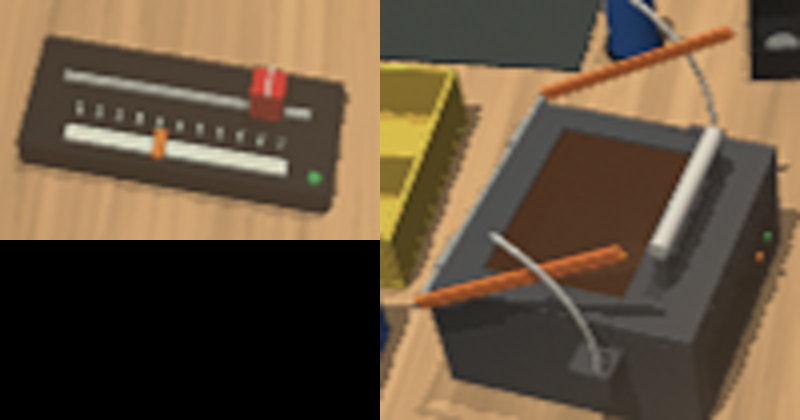

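The crops show the clip at top-view pixel (218,196), with the fader cap centre at about (226,216), so the fader must slide away from the robot. The handle bar runs from about (297,149) to (339,157). The pointer arms run from (291,96) to (276,141) on the left and from (366,109) to (359,156) on the right.

```bash
cat > h.py <<'E'
import cv2,numpy as np,pickle
def load(n,k=0): return pickle.load(open(f"{n}{k}.pkl","rb"))
def proj(f,X): 
    c=np.array(f["R"])@X+np.array(f["t"]); return np.array([f["fx"]*c[0]/c[2]+f["cx"],f["fy"]*c[1]/c[2]+f["cy"]])
def ray(f,p):
    R=np.array(f["R"]);d=R.T@[(p[0]-f["cx"])/f["fx"],(p[1]-f["cy"])/f["fy"],1];return -R.T@np.array(f["t"]),d
def onz(f,p,z):
    o,d=ray(f,p);return o+d*(z-o[2])/d[2]
def tri(f,p,g,q):
    (a,u),(b,v)=ray(f,p),ray(g,q);s=np.linalg.lstsq(np.c_[u,-v],b-a,rcond=None)[0]
    return (a+u*s[0]+b+v*s[1])/2,np.linalg.norm(a+u*s[0]-b-v*s[1])
def mask(f,lo,hi,roi):
    m=cv2.inRange(cv2.cvtColor(f["color"],cv2.COLOR_RGB2HSV),lo,hi);x,y,w,h=roi
    o=np.zeros_like(m);o[y:y+h,x:x+w]=m[y:y+h,x:x+w]
    n,l,st,c=cv2.connectedComponentsWithStats(o);k=1+np.argmax(st[1:,4]);return np.argwhere(l==k)[:,::-1].astype(float)
def ends(P):
    c=P.mean(0);d=np.linalg.svd(P-c,full_matrices=False)[2][0];s=(P-c)@d;e=[c+d*(s.min()-.5),c+d*(s.max()+.5)]
    return c,e,d
E
python3 - <<'E'
from h import *
T,S=load("top"),load("side")
OR=((5,150,110),(18,255,255));RED=((0,150,90),(6,255,255));RED2=((170,150,90),(180,255,255))
def strip(f,roi,z,lo=(0,0,150),hi=(180,60,255)): 
    c,e,d=ends(mask(f,lo,hi,roi)); return [onz(f,x,z).round(4)[:2] for x in (c,*e)]
for n,f,rc,rf,z in(("top",T,(208,188,20,15),(212,205,25,22),.033),("side",S,(302,305,20,18),(325,290,22,22),.033)):
    m=mask(f,*OR,rc);print(n,"clip",len(m),m.mean(0),onz(f,m.mean(0),.036).round(4))
    m=mask(f,*RED,rf);print(n,"fader",len(m),m.min(0),m.max(0),m.mean(0),onz(f,m.mean(0),.065 if n=="top" else .055).round(4))
# dimmer outline
hsv=cv2.cvtColor(T["color"],cv2.COLOR_RGB2HSV)
o=mask(T,(0,0,0),(180,255,75),(205,160,45,80));
r=cv2.minAreaRect(o.astype(np.float32));print("dimmer",r);B=np.array([onz(T,p,.03)[:2] for p in cv2.boxPoints(r)]);print(B.round(4),B.mean(0))
h=strip(T,(290,140,60,25),.155,(0,0,165));print("handle top",h)
hs=ends(mask(S,(0,0,150),(180,60,255),(265,172,30,42)));ht=ends(mask(T,(0,0,165),(180,60,255),(290,140,60,25)));print(ht[:2],hs[:2],tri(T,ht[0],S,hs[0]))
for nm,rt,rs in(("L",(272,92,22,55),(210,200,60,25)),("R",(353,105,16,55),(240,148,56,24))):
    a=ends(mask(T,*OR,rt))[1];b=ends(mask(S,*OR,rs))[1]
    a=sorted(a,key=lambda p:-p[1]);b=sorted(b,key=lambda p:-p[0]); print(nm,a,b)
    t,e=tri(T,a[0],S,b[0]);q,e2=tri(T,a[1],S,b[1]);d=t-q;print(t.round(4),e,q.round(4),e2,np.linalg.norm(d),np.arcsin((t[2]-.105)/.19),np.arctan2(d[2],np.hypot(*d[:2])))
E
```

```text
top clip 1 [220. 196.] [0.5023 0.335  0.036 ]
top fader 39 [222. 213.] [229. 220.] [225.69230769 216.8974359 ] [0.4373 0.3083 0.065 ]
side clip 22 [309.5        315.31818182] [0.5016 0.3421 0.036 ]
side fader 84 [332. 297.] [341. 309.] [336.36904762 303.03571429] [0.4369 0.313  0.055 ]
dimmer ((227.37445068359375, 200.25474548339844), (25.561180114746094, 62.77580642700195), 6.581944942474365)
[[0.3987 0.3604]
 [0.5912 0.3448]
 [0.5825 0.2658]
 [0.3903 0.2826]] [0.49067583 0.31338231]
handle top [array([0.6147, 0.0369]), array([0.6256, 0.0972]), array([ 0.6039, -0.0234])]
(array([317.01554404, 152.32642487]), [array([295.42377908, 148.37060699]), array([338.63876628, 156.28800603])]) (array([281.08208955, 191.38059701]), [array([288.34694003, 176.13493823]), array([273.8791709 , 206.49628871])]) (array([0.61317238, 0.03681287, 0.15609474]), np.float64(0.002631665977742031))
L [array([275.13642913, 141.57190082]), array([290.6635822 ,  94.69307807])] [array([243.22511549, 212.85085294]), array([213.57280631, 220.35012474])]
[0.663  0.1535 0.1865] 0.05070500880725368 [0.7957 0.1169 0.1057] 0.003936674658170328 0.1595546488101351 0.4434240123361831 0.5310248829106359
R [array([358.20535584, 156.53464573]), array([365.10648235, 108.51016548])] [array([292.61814747, 152.27352472]), array([244.86692633, 168.18244269])]
[ 0.5921 -0.0731  0.2081] 0.0014870437345751856 [ 0.755  -0.1025  0.1068] 0.0028412254013653678 0.19404375048482989 0.5733409123349108 0.5492489604914917
```

```bash
python3 -m inch '[[[85,0,0,0,7.1],[85,0,0,0,7.1],[85,0,0,0,7.1],[85,0,0,0,7.1],[85,0,0,0,7.1],[85,0,0,0,7.1],[85,0,0,0,7.1],[85,0,0,0,7.1],[85,0,0,0,7.1],[85,0,0,0,7.1],[85,0,0,0,7.1],[85,0,0,0,0]]]' 30
cat >> h.py <<'E'
def rel(X,head):
    "shift in tool axes (mm) and turn (deg) to bring TCP to X with tool y heading head (deg)"
    from workcell import readout
    from scipy.spatial.transform import Rotation as Ro
    s=readout.sense();w,x,y,z=s["orientation"];R=Ro.from_quat([x,y,z,w]).as_matrix()
    h=np.degrees(np.arctan2(R[1,1],R[0,1]));print("tcp",np.round(s["ee_pos"],4),"zaxis",R[:,2].round(3),"F",np.round(s["ft_force"],1),"w",s["grip_width"],"gf",s["grip_force"])
    print("shift mm",(R.T@(np.array(X)-s["ee_pos"])*1e3).round(1),"turn",round(-((head-h+180)%360-180),2))
E
python3 - <<'E'
from h import *
rel([.4373,.309,.13],-4.9)
T=load("top")
m=mask(T,(8,90,120),(22,255,255),(214,192,10,8));print(len(m),m.mean(0),onz(T,m.mean(0),.036))
E
```

```text
clock: 1.1
ee_pos: [0.1934, 0.6463, 0.2305]
orientation: [0.0, 0.737, 0.676, -0.001]
ft_force: [-0.5, 0.4, 0.9]
grip_width: 0.0847
grip_force: 0.0
tcp [0.1934 0.6463 0.2305] zaxis [-0.    -0.001 -1.   ] F [-0.5  0.4  0.9] w 0.08470289903001042 gf 0.0
shift mm [-314.9  272.   100.9] turn -0.03
23 [216.26086957 195.34782609] [0.50425681 0.34648327 0.036     ]
```

```bash
python3 -m inch '[[[60,-26.2,22.7,0,0],[60,-26.2,22.7,0,0],[60,-26.2,22.7,0,0],[60,-26.2,22.7,0,0],[60,-26.2,22.7,0,0],[60,-26.2,22.7,0,0],[60,-26.2,22.7,0,0],[60,-26.2,22.7,0,0],[60,-26.2,22.7,0,0],[60,-26.2,22.7,0,0],[60,-26.2,22.7,0,0],[60,-26.2,22.7,0,0]]]'
python3 - <<'E'
from h import *
rel([.4373,.309,.044],-4.9)
E
```

```text
clock: 2.1
ee_pos: [0.4394, 0.3091, 0.2311]
orientation: [-0.0, 0.734, 0.679, -0.0]
ft_force: [0.5, 0.4, 0.5]
grip_width: 0.0597
grip_force: 0.0
tcp [0.4394 0.3091 0.2311] zaxis [-0. -0. -1.] F [0.5 0.4 0.5] w 0.05971054790606732 gf 0.0
shift mm [ -0.3  -2.1 187.1] turn 0.38
```

```bash
python3 -m inch '[[[60,0,-2,30,0.3],[60,0,0,30,0],[60,0,0,30,0],[60,0,0,30,0],[60,0,0,30,0],[60,0,0,20,0],[60,0,0,10,0],[60,0,0,10,0],[60,0,0,0,0],[60,0,0,0,0]]]'
python3 - <<'E'
from h import *
rel([.4373,.309,.040],-4.9)
E
python3 -m inch '[[[15,0,0,0,0],[15,0,0,0,0],[15,0,0,0,0],[15,0,0,0,0],[15,0,0,0,0],[15,0,0,0,0],[15,0,0,0,0],[15,0,0,0,0]]]' 20
python3 - <<'E'
from h import *
from workcell import cams
rel([.4373,.309,.040],-4.9)
f=cams.grab_frame("side");pickle.dump(f,open("side1.pkl","wb"))
cv2.imwrite("pics/s1.png",cv2.resize(f["color"][260:350,250:400,::-1],None,fx=5,fy=5,interpolation=cv2.INTER_CUBIC))
E
```

```text
clock: 2.93
ee_pos: [0.4373, 0.3112, 0.0417]
orientation: [0.0, 0.737, 0.676, 0.0]
ft_force: [-0.1, 1.1, 0.2]
grip_width: 0.0601
grip_force: 0.0
tcp [0.4373 0.3112 0.0417] zaxis [ 0.  0. -1.] F [-0.1  1.1  0.2] w 0.06010882182503161 gf 0.0
shift mm [-2.2  0.2  1.7] turn -0.1
clock: 3.6
ee_pos: [0.4381, 0.3116, 0.0428]
orientation: [0.0, 0.738, 0.675, 0.001]
ft_force: [0.3, -0.7, 6.1]
grip_width: 0.022
grip_force: 24.1
tcp [0.4381 0.3116 0.0428] zaxis [ 0.002  0.001 -1.   ] F [ 0.3 -0.7  6.1] w 0.021999073935947685 gf 24.111523926258087
shift mm [-2.6 -0.5  2.8] turn -0.16
```

View pics/s1.png

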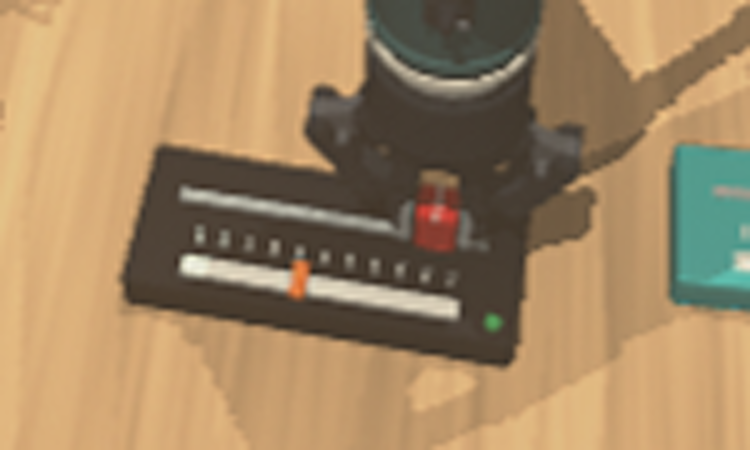

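Gripper holds the red fader; clip at about (310,316) full-frame. Slide it 61 mm.

```bash
python3 -m inch '[[[15,0,5,-1.5,0],[15,0,8,0,0],[15,0,8,0,0],[15,0,8,0,0],[15,0,8,0,0],[15,0,8,0,0],[15,0,8,0,0],[15,0,5,0,0],[15,0,3,0,0],[15,0,0,0,0],[15,0,0,0,0]]]'
python3 - <<'E'
from h import *
from workcell import cams
rel([.4989,.306,.042],-4.9)
S=cams.grab_frame("side");T=cams.grab_frame("top")
pickle.dump(S,open("side2.pkl","wb"));pickle.dump(T,open("top2.pkl","wb"))
S0=load("side")
m=mask(S,(3,130,110),(18,255,255),(300,305,20,20));print("clip",len(m),m.mean(0),onz(S,m.mean(0),.035))
m=mask(S0,(3,130,110),(18,255,255),(300,305,20,20));print("clip0",len(m),m.mean(0),onz(S,m.mean(0),.035))
m=mask(S0,(0,0,150),(180,70,255),(280,305,70,25));print("strip",ends(m),[onz(S,x,.031) for x in ends(m)[1]])
r=lambda im,x,y,w,h,k:cv2.resize(im[y:y+h,x:x+w,::-1],None,fx=k,fy=k,interpolation=cv2.INTER_CUBIC)
cv2.imwrite("pics/s2.png",r(S["color"],260,270,110,70,7))
E
```

```text
clock: 4.57
ee_pos: [0.4993, 0.3061, 0.0429]
orientation: [0.0, 0.738, 0.675, 0.001]
ft_force: [1.6, 5.2, -4.1]
grip_width: 0.0213
grip_force: 22.9
tcp [0.4993 0.3061 0.0429] zaxis [ 0.002  0.001 -1.   ] F [ 1.6  5.2 -4.1] w 0.02129975636131731 gf 22.937966287136078
shift mm [-0.1 -0.4  0.9] turn -0.18
clip 24 [309.375 315.25 ] [0.50198422 0.34149816 0.035     ]
clip0 24 [309.375 315.25 ] [0.50198422 0.34149816 0.035     ]
strip (array([325.95726496, 318.82905983]), [array([310.45096073, 316.2540771 ]), array([341.60199481, 321.42702957])], array([0.98649074, 0.16381702])) [array([0.49930524, 0.34199381, 0.031     ]), array([0.42111217, 0.34884826, 0.031     ])]
```

View pics/s2.png

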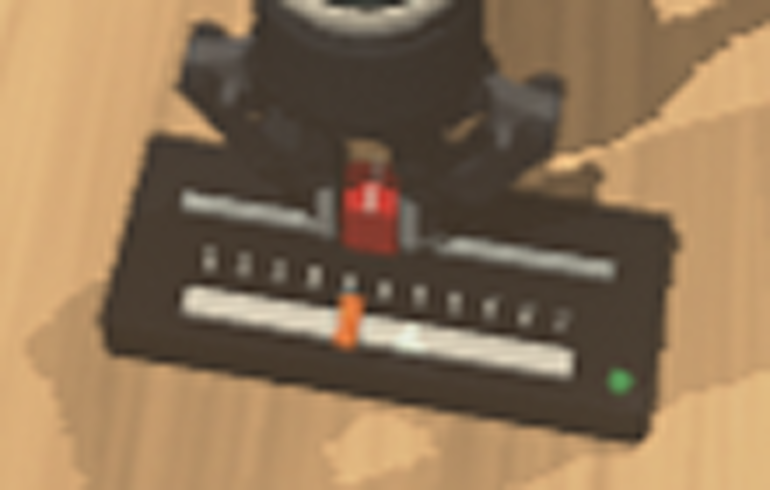

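The fader's front base is at about crop (370,249) and the clip at (348,320). It looks a few mm short, so I'll compute it.

Run:
```python
from h import *
S=load("side",2);T=load("top",2)
P=lambda x,y,z:onz(S,((x+.5)/7-.5+260,(y+.5)/7-.5+270),z)
a=[P(183,200,.03),P(613,270,.03)];b=[P(183,298,.031),P(573,362,.031)]
for q in(a,b):
    d=q[0]-q[1];print(q,np.hypot(*d[:2]),np.degrees(np.arctan2(d[1],d[0])))
c=[P(352,297,.036),P(344,347,.030),onz(S,(309.375,315.25),.035)];f=[P(370,249,.031),P(371,211,.065)]
for yaw in(-4,-5,-6):
    u=np.array([np.cos(np.radians(yaw)),np.sin(np.radians(yaw)),0]);print(yaw,[round(p@u*1e3,1) for p in c],[round(p@u*1e3,1) for p in f],"tcp",np.array([.4993,.3061,0])@u*1e3)
m=mask(T,(0,150,90),(6,255,255),(210,180,30,40));print(m.mean(0),len(m))
```

```text
[array([0.56834864, 0.2973577 , 0.03      ]), array([0.40877124, 0.31153232, 0.03      ])] 0.1602056987903781 -5.076029957846901
[array([0.56248257, 0.33644656, 0.031     ]), array([0.42155752, 0.34851658, 0.031     ])] 0.14144099429472837 -4.895353744844264
-4 [np.float64(477.2), np.float64(477.3), np.float64(476.9)] [np.float64(474.5), np.float64(473.2)] tcp 476.7312736816535
-5 [np.float64(470.7), np.float64(470.5), np.float64(470.3)] [np.float64(468.4), np.float64(467.0)] tcp 470.72163990215046
-6 [np.float64(464.0), np.float64(463.6), np.float64(463.5)] [np.float64(462.1), np.float64(460.7)] tcp 464.56861975115015
[230.2 198.2] 5
```

```bash
python3 -m inch '[[[15,0,2.5,0,0],[15,0,0,0,0],[15,0,0,0,0],[15,0,0,0,0],[50,0,0,0,0],[50,0,0,0,0],[50,0,0,0,0],[50,0,0,0,0],[50,0,0,-15,0],[50,0,0,-30,0],[50,0,0,-30,0],[50,0,0,-30,0]]]' 
python3 -m inch '[[[50,0,0,-40,0],[50,0,0,-40,0],[50,0,0,-40,0],[50,0,0,-40,0],[50,0,0,-40,0],[50,0,0,0,0]]]'
python3 - <<'E'
from h import *
from workcell import cams
rel([.613,.037,.35],-10.2)
S=cams.grab_frame("side");T=cams.grab_frame("top")
pickle.dump(S,open("side3.pkl","wb"));pickle.dump(T,open("top3.pkl","wb"))
u=np.array([np.cos(.087),-np.sin(.087),0])
for f,n,r,z,k in((S,"side",(295,285,40,22),.055,0),(T,"top",(205,180,40,40),.065,1)):
    m=mask(f,(0,150,90),(5,255,255),r);p=onz(f,m.mean(0),z);print(n,len(m),m.mean(0),p,p@u)
    f0=load(n);m=mask(f0,(0,150,90),(5,255,255),(320,290,30,25) if n=="side" else (212,205,25,22));p=onz(f,m.mean(0),z);print(n,"before",p,p@u)
m=mask(S,(6,130,110),(18,255,255),(300,308,20,16));p=onz(S,m.mean(0),.035);print("clip",p,p@u)
cv2.imwrite("pics/s3.png",cv2.resize(S["color"][270:340,260:370,::-1],None,fx=7,fy=7,interpolation=cv2.INTER_CUBIC))
E
```

```text
clock: 5.67
ee_pos: [0.4996, 0.3045, 0.1482]
orientation: [0.0, 0.738, 0.675, -0.001]
ft_force: [1.5, 0.1, -0.5]
grip_width: 0.0499
grip_force: 0.0
clock: 6.17
ee_pos: [0.5035, 0.3068, 0.3589]
orientation: [0.002, 0.738, 0.675, 0.008]
ft_force: [0.4, 0.9, 1.4]
grip_width: 0.0499
grip_force: 0.0
tcp [0.5035 0.3068 0.3589] zaxis [ 0.015  0.008 -1.   ] F [0.4 0.9 1.4] w 0.04987482810709491 gf 0.0
shift mm [-259.1  132.8    8.5] turn 5.12
side 81 [312.2345679  299.13580247] [0.49796966 0.30754068 0.055     ] 0.46936398506647214
side before [0.44174256 0.3119024  0.055     ] 0.41297054666280836
top 22 [228.22727273 193.86363636] [0.50610507 0.30285825 0.065     ] 0.47787548349961756
top before [0.43729    0.30829444 0.065     ] 0.40884832265082227
clip [0.50198422 0.34149816 0.035     ] 0.47041278816338294
```

View pics/s3.png

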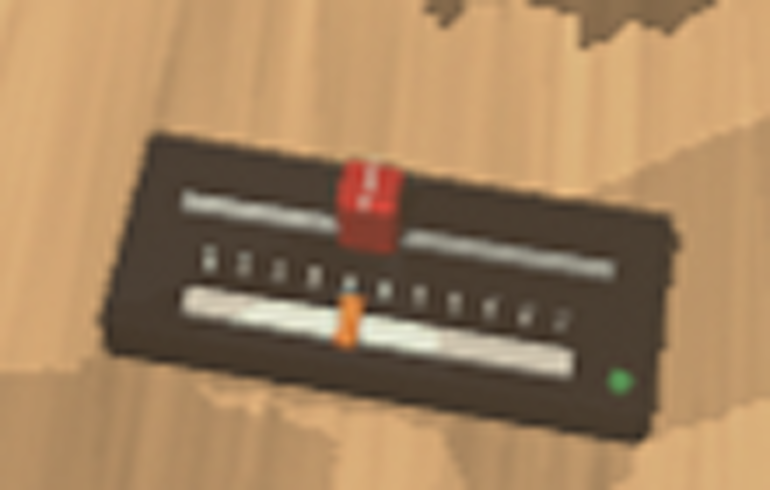

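Run:
```python
from h import *
S=load("side",3);u=np.array([np.cos(.087),-np.sin(.087),0])
P=lambda x,y,z:onz(S,((x+.5)/7-.5+260,(y+.5)/7-.5+270),z)@u*1e3
for n,a in dict(basefront=(367,247,.031),bl=(338,242,.031),br=(396,252,.031),topfront=(369,211,.065),linefront=(362,207,.065),lineback=(371,165,.065),tl=(338,205,.065),tr=(400,214,.065),bkl=(350,163,.065),bkr=(403,170,.065),clip=(348,320,.034),cliptop=(352,297,.036)).items():print(n,round(P(*a),1))
T=load("top",3)
import sys
hsv=cv2.cvtColor(T["color"],cv2.COLOR_RGB2HSV)
for r in range(188,203): print(r,[tuple(int(v) for v in T["color"][r,c]) if hsv[r,c,1]>90 else 0 for c in range(214,236)] if 0 else ''.join('R' if (hsv[r,c,1]>120 and (hsv[r,c,0]<6 or hsv[r,c,0]>172)) else 'O' if hsv[r,c,1]>100 and hsv[r,c,2]>110 and hsv[r,c,0]<25 else '.' for c in range(205,245)))
```

```text
basefront 469.7
bl 480.5
br 458.9
topfront 467.8
linefront 470.5
lineback 470.5
tl 479.1
tr 456.8
bkl 478.1
bkr 458.8
clip 470.7
cliptop 470.8
188 OOOOOOOOOO............................OO
189 OOOOOOOOOO............................OO
190 OOOOOOOOOO............................OO
191 OOOOOOOOOO...........................OOO
192 OOOOOOOOOO..........ORRR.............OOO
193 OOOOOOOOOO.........RRRRRRO...........OOO
194 OOOOOOOOOOO........ORRRRRRRR.........OOO
195 OOOOOOOOOOOOOOOOO...ORRRRRRRR........OOO
196 OOOOOOOOOOOOOOOOO...RRROO.ORR........OOO
197 ........OO.....O...RRRRRROORR........OOO
198 ........O..........RRRRRRRRRR........OOO
199 ........O...........RRRRRRRRR.......OOOO
200 .......OO...........ORRRRRRR........OOOO
201 .......OO...........................OOOO
202 ........O...........................OOOO
```

The fader is within about 1.5 mm of the clip (469–470.5 against 470.7 mm along the track). Now I'll go over the handle.

```bash
python3 -m inch '[[[80,-21.6,11.1,0,0.5],[80,-21.6,11.1,0,0.5],[80,-21.6,11.1,0,0.5],[80,-21.6,11.1,0,0.5],[80,-21.6,11.1,0,0.5],[80,-21.6,11.1,0,0.5],[80,-21.6,11.1,0,0.5],[80,-21.6,11.1,0,0.5],[80,-21.6,11.1,0,0.5],[80,-21.6,11.1,0,0.5],[80,-21.6,11.1,0,0],[80,-21.6,11.1,0,0]]]'
python3 -m inch '[[[80,0,0,0,0],[80,0,0,0,0]]]'
python3 - <<'E'
from h import *
rel([.6145,.037,.131],-10.2)
E
```

```text
clock: 7.27
ee_pos: [0.5961, 0.0291, 0.3448]
orientation: [-0.001, 0.766, 0.642, -0.002]
ft_force: [0.1, 0.2, 0.2]
grip_width: 0.0802
grip_force: 0.0
clock: 7.43
ee_pos: [0.5962, 0.0293, 0.345]
orientation: [-0.001, 0.767, 0.641, -0.002]
ft_force: [-0.7, -0.1, -0.5]
grip_width: 0.0801
grip_force: 0.0
tcp [0.5962 0.0293 0.345 ] zaxis [-0.005  0.    -1.   ] F [-0.7 -0.1 -0.5] w 0.08009262161352987 gf 0.0
shift mm [ 11.   17.6 213.9] turn -0.01
```

```bash
python3 -m inch '[[[80,11,17.6,0,0],[80,0,0,36,0],[80,0,0,36,0],[80,0,0,36,0],[80,0,0,36,0],[80,0,0,30,0],[80,0,0,20,0],[80,0,0,14,0],[80,0,0,7,0],[80,0,0,0,0],[80,0,0,0,0]]]'
python3 - <<'E'
from h import *
rel([.6145,.037,.130],-10.2)
E
python3 -m inch '[[[0,0,0,0,0],[0,0,0,0,0],[0,0,0,0,0],[0,0,0,0,0],[0,0,0,0,0],[0,0,0,0,0],[0,0,0,0,0],[0,0,0,0,0],[0,0,0,0,0],[0,0,0,0,0]]]' 30
python3 - <<'E'
from h import *
rel([.6145,.037,.130],-10.2)
E
```

```text
clock: 8.35
ee_pos: [0.6167, 0.0388, 0.1335]
orientation: [0.0, 0.766, 0.643, 0.0]
ft_force: [-1.0, -0.5, -0.3]
grip_width: 0.0797
grip_force: 0.0
tcp [0.6167 0.0388 0.1335] zaxis [ 0.001  0.    -1.   ] F [-1.  -0.5 -0.3] w 0.07973766534135093 gf 0.0
shift mm [-2.1 -1.9  3.5] turn 0.17
clock: 9.18
ee_pos: [0.616, 0.0384, 0.1333]
orientation: [-0.0, 0.766, 0.642, -0.0]
ft_force: [-4.1, -0.5, 5.4]
grip_width: 0.0127
grip_force: 29.4
tcp [0.616  0.0384 0.1333] zaxis [-0.001  0.    -1.   ] F [-4.1 -0.5  5.4] w 0.012730793807265004 gf 29.398516416549683
shift mm [-1.6 -1.3  3.3] turn 0.14
```

```bash
python3 -m inch '[[[30,0,0,0,0],[30,0,0,0,0],[30,0,0,4,0],[30,0,0,0,0],[0,0,0,0,0],[0,0,0,0,0],[0,0,0,0,0],[0,0,0,0,0],[0,0,0,0,0],[0,0,0,0,0]]]' 70
python3 - <<'E'
from h import *
rel([.6145,.037,.130],-10.2)
for a in np.arange(0,.62,.07):
    d=160*np.cos(a)-50*np.sin(a);h=160*np.sin(a)+50*np.cos(a);print(round(a,2),round(160-d,1),round(50-h,1))
E
```

```text
clock: 10.02
ee_pos: [0.616, 0.0383, 0.1284]
orientation: [-0.0, 0.766, 0.642, -0.0]
ft_force: [0.4, 0.2, -3.0]
grip_width: 0.0121
grip_force: 68.1
tcp [0.616  0.0383 0.1284] zaxis [-0.001 -0.    -1.   ] F [ 0.4  0.2 -3. ] w 0.012130213272699666 gf 68.08300137519836
shift mm [-1.5 -1.3 -1.6] turn 0.14
0.0 0.0 0.0
0.07 3.9 -11.1
0.14 8.5 -21.8
0.21 13.9 -32.3
0.28 20.0 -42.3
0.35 26.8 -51.8
0.42 34.3 -60.9
0.49 42.4 -69.4
0.56 51.0 -77.4
```

```bash
python3 -m inch '[[[0,0,1.9,-5.6,0],[0,0,2.0,-5.5,0],[0,0,2.2,-5.4,0],[0,0,2.4,-5.3,0],[0,0,2.6,-5.3,0],[0,0,2.8,-5.2,0],[0,0,3,-5,0],[0,0,3.1,-5,0],[0,0,0,0,0],[0,0,0,0,0]]]'
python3 - <<'E'
from h import *
rel([.616,.0383,.1284],-10.2)
E
```

```text
clock: 10.85
ee_pos: [0.6355, 0.0348, 0.1722]
orientation: [-0.0, 0.766, 0.642, -0.001]
ft_force: [-6.2, 0.2, -5.5]
grip_width: 0.0119
grip_force: 68.2
tcp [0.6355 0.0348 0.1722] zaxis [-0.001 -0.    -1.   ] F [-6.2  0.2 -5.5] w 0.011933246161941358 gf 68.17499041557312
shift mm [  0.1 -19.7  43.8] turn 0.14
```

```bash
python3 -m inch '[[[0,0,3.3,-4.8,0],[0,0,3.5,-4.7,0],[0,0,3.7,-4.6,0],[0,0,3.8,-4.5,0],[0,0,4,-4.3,0],[0,0,4.1,-4.2,0],[0,0,4.2,-4.1,0],[0,0,0,0,0],[0,0,0,0,0]]]'
python3 - <<'E'
from h import *
from workcell import cams
rel([.616,.0383,.1284],-10.2)
S=cams.grab_frame("side");pickle.dump(S,open("side4.pkl","wb"))
cv2.imwrite("pics/s4.png",cv2.resize(S["color"][130:260,200:320,::-1],None,fx=4.6,fy=4.6,interpolation=cv2.INTER_CUBIC))
E
```

```text
clock: 11.6
ee_pos: [0.6591, 0.0305, 0.2024]
orientation: [-0.003, 0.766, 0.642, -0.003]
ft_force: [-11.9, 2.2, -5.3]
grip_width: 0.0118
grip_force: 68.7
tcp [0.6591 0.0305 0.2024] zaxis [-0.008  0.001 -1.   ] F [-11.9   2.2  -5.3] w 0.011811064412918128 gf 68.72451424598694
shift mm [  0.2 -43.2  74.3] turn 0.14
```

View pics/s4.png

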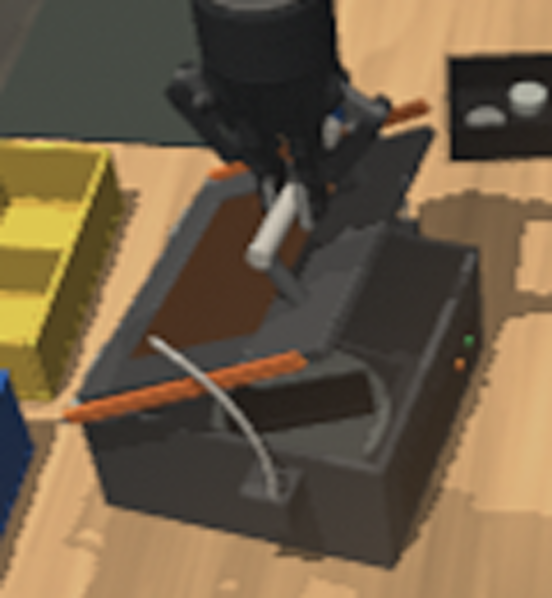

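The lid is raised close to the pointer. The left pointer tip is at crop (300,360), the lid's left front corner at about (318,358), and the bar's left end at about (262,255). I'll get the angles by ray–plane intersection.

Run:
```python
from h import *
S=load("side",4);yaw=np.radians(-10.2)
ux=np.array([np.cos(yaw),np.sin(yaw),0]);uy=np.array([-ux[1],ux[0],0])
H=np.array([.616,.0383,0])+.16*ux;H[2]=.1
def pl(p,y):
    o,d=ray(S,p);X=o+d*((y-(o-H)@uy)/(d@uy))-H;return -X@ux,X[2]
def show(n,p,y,a0):
    d,h=pl(p,y);print(n,round(d*1e3,1),round(h*1e3,1),"r",round(np.hypot(d,h)*1e3,1),"angle",round(np.arctan2(h,d)-a0,3))
b=np.arctan2(50,160);k=4.6
c=lambda x,y:((x+.5)/k-.5+200,(y+.5)/k-.5+130)
show("bar0",(274.5,207.5),.06,b);show("bar now",c(262,255),.06,b)
t=np.arctan2(5,190)
show("tip L",c(301,360),.115,t);show("tip L (c2)",(266.2,208.2),.115,t)
show("rootL",c(70,412),.115,0)
show("lid corner top?",c(308,347),.10,np.arctan2(10,195));show("lid corner bot?",c(320,360),.10,0)
show("tip R",(292.6,152.3),-.112,t);show("tip R now",c(428,108),-.112,t);show("lid R top corner",c(433,128),-.1,np.arctan2(10,195))
```

```text
bar0 166.5 55.7 r 175.6 angle 0.02
bar now 124.4 130.0 r 180.0 angle 0.505
tip L 166.6 113.5 r 201.6 angle 0.571
tip L (c2) 169.7 113.1 r 203.9 angle 0.562
rootL 9.2 20.6 r 22.5 angle 1.151
lid corner top? 164.4 107.4 r 196.3 angle 0.527
lid corner bot? 170.5 98.4 r 196.8 angle 0.524
tip R 165.2 109.6 r 198.2 angle 0.56
tip R now 165.2 106.7 r 196.6 angle 0.547
lid R top corner 172.1 101.7 r 199.9 angle 0.482
```

```bash
python3 -m inch '[[[0,0,3,-2.5,0],[0,0,3,-2.5,0],[0,0,0,0,0],[0,0,0,0,0],[0,0,0,0,0],[0,0,0,0,0],[0,0,0,0,0],[0,0,0,0,0]]]'
python3 - <<'E'
from h import *
from workcell import cams
rel([.616,.0383,.1284],-10.2)
S=cams.grab_frame("side");pickle.dump(S,open("side5.pkl","wb"))
cv2.imwrite("pics/s5.png",cv2.resize(S["color"][150:250,205:305,::-1],None,fx=6,fy=6,interpolation=cv2.INTER_CUBIC))
E
```

```text
clock: 12.32
ee_pos: [0.6649, 0.0295, 0.2082]
orientation: [-0.002, 0.766, 0.642, -0.003]
ft_force: [-13.3, 1.8, -1.7]
grip_width: 0.0121
grip_force: 68.5
tcp [0.6649 0.0295 0.2082] zaxis [-0.007  0.    -1.   ] F [-13.3   1.8  -1.7] w 0.012091205146311531 gf 68.48725318908691
shift mm [  0.2 -49.1  80.2] turn 0.15
```

View pics/s5.png

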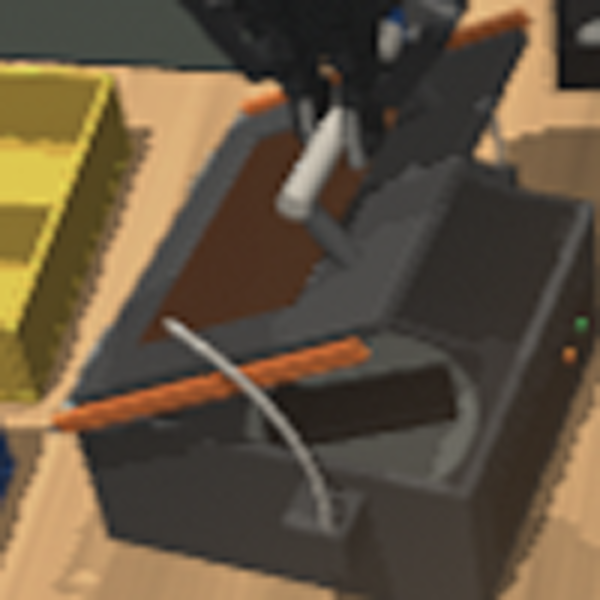

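The lid edge now runs along the pointer arm, with the right lid corner at crop (525,30) beside the right tip at (527,18). I'll check the numbers.

Run:
```python
from h import *
S=load("side",5);yaw=np.radians(-10.2)
ux=np.array([np.cos(yaw),np.sin(yaw),0]);uy=np.array([-ux[1],ux[0],0])
H=np.array([.616,.0383,0])+.16*ux;H[2]=.1
def show(n,p,y,a0):
    o,d=ray(S,p);X=o+d*((y-(o-H)@uy)/(d@uy))-H;d,h=-X@ux,X[2];print(n,round(np.hypot(d,h)*1e3,1),"angle",round(np.arctan2(h,d)-a0,3))
c=lambda x,y:((x+.5)/6-.5+205,(y+.5)/6-.5+150)
show("bar",c(293,208),.06,np.arctan2(50,160));t=np.arctan2(5,190)
show("tipL",c(368,350),.115,t);show("tipR",c(527,18),-.112,t);show("lidR top",c(526,30),-.1,np.arctan2(10,195));show("lidL bottom",c(380,337),.1,np.arctan2(10,195))
from workcell import readout
s=readout.sense();x=np.array([.616,.0383,.1284]);D=np.array(s["ee_pos"])-x;a=np.linspace(.4,.7,301)
e=(160-160*np.cos(a)+50*np.sin(a)-D[:2]@ux[:2]*1e3)**2+(160*np.sin(a)+50*np.cos(a)-50-D[2]*1e3)**2;print("tcp angle",a[e.argmin()],e.min()**.5)
```

```text
bar 174.6 angle 0.543
tipL 203.9 angle 0.567
tipR 197.0 angle 0.556
lidR top 201.7 angle 0.534
lidL bottom 198.4 angle 0.511
tcp angle 0.563 2.7621782836644955
```

```bash
python3 -m inch '[[[0,0,1.5,-1,0],[0,0,0,0,0],[0,0,0,0,0],[0,0,0,0,0],[0,0,0,0,0],[0,0,0,0,0],[0,0,0,0,0],[0,0,0,0,0]]]'
python3 -c "
from workcell import ctrl
print(ctrl.finish_job())"
```

```text
clock: 13.03
ee_pos: [0.666, 0.0293, 0.2092]
orientation: [-0.003, 0.766, 0.642, -0.003]
ft_force: [-14.1, 2.1, -1.3]
grip_width: 0.0117
grip_force: 68.5
the job is handed in; nothing more can be done
None
```

I slid the fader to within about 1.5 mm of the clip and handed the job in at 13.0 s. The gripper is still holding the lid by its handle at about 0.55–0.57 rad, against a pointer measured at 0.56; the hand-in returned no verdict.

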